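Clamp a cast cover down with the bench F-clamp

ROBOT

A 6-joint arm with a two-finger parallel gripper is mounted at the origin on the work surface. World frame = base frame: x ahead of the robot, y to its left, z up, the work surface at z = 0. Lengths are in m, angles in rad, forces in N, time in s.
With the tool pointing down it reaches from about 0.375 to 0.9 m from the base axis. Payload 3.1 kg.
Tool frame: the origin (TCP) lies on the centre line of the jaws, within the pads' length; the fingertips stand manip.finger_overhang ahead of it and the grasp point (between the pads) lies 11 mm behind it (manip.finger_overhang is the distance from the TCP to the fingertips, in m); y points along the fingers, z is the direction in which the jaws open and shut, and the axes are right-handed (so a half turn about y gives the same grasp; the last joint's range is limited). The gripper opens to 85 mm and grips with 20 to 120 N. Pads are 22 mm wide; open, the fingers measure 114 mm over their backs; the gripper's body (76 mm by 85 mm) begins 54 mm behind the grasp point. The pads swing forward as they close: fully open they stand 13 mm farther back than shut.
Start: joints at [0.973, 0.527, 1.433, -0, 1.181, -0.178], TCP at [0.255, 0.571, 0.239] pointing down, gripper open.
Joint ranges: [-3.08, 3.08], [-0.75, 2.2], [0.22, 2.44], [-1.43, 4.57], [0, 2.65], [-2.85, 2.85]. Speed limits (rad/s): [2.79, 2.79, 3.14, 3.14, 3.14, 3.14].

INTERFACE

Orientations are given as a unit quaternion [x, y, z, w].
In Python, from station import manip gives the robot as it stands.
- The arm moves only by the tool send_rows, never from a script. Its argument "plan" is a list of rows, each an object with "linear": the shift along the tool's x, y, z in units of 30 mm (1.0 is 30 mm), a list of three; "roll": the turn about the tool's y in units of 6 degrees (1.0 is 6 degrees). In form: [{"linear": [tx, ty, tz], "roll": roll}, ...]. A call has exactly 5 rows; each row shifts and turns the commanded pose from where the row before left it, along the tool's axes as they then stand; what a row does not reach is not made up. A row lasts 1/8 s, in which the tool goes at most 62.5 mm and 10.7 degrees, less where a joint would pass 70% of its speed; a pose out of reach is approached as far as the arm can. A call is refused whole if a number of a shift passes 1 or a number of a turn 1, either way. A call with a gripper value outside its range is refused whole. "claw" is the finger opening in mm, from 0 to 85.4, set as the call begins (left out, the last holds). The fingers move at their own pace and stop on an object; "force" is the grip in N (left out, the last holds). Time passes only in rows, so rows that do not move let the fingers close, or fill a call up. It gives the time, the measured TCP pose, the force and the opening at its end, in the units of the state.
- manip.sense(): the state, without advancing time (a new reading comes with each control period).
- manip.snapshot(name): name is "side" or "top"; returns the picture (384x512x3 uint8, blue, green, red); there is no depth.
- manip.get_calibration(name): a dict with "fovy" (degrees; the focal length in pixels is half the picture's height over the tangent of half this angle, whatever the lens; pixels are square), "cx", "cy" (the principal point, pixels), "cam_to_world" (4x4, takes a point from camera to world coordinates). Camera axes: x right, y down, z forward; pixel columns grow to the right and rows downward; lengths in m; the calibration is good to about 2 mm. A picture is of the moment at which its call begins. get_calibration takes no time and is no camera call.
- manip.sign_off(): hands the job in, once; it reports no verdict.
Trained networks look in the newest picture that a camera, given by its name, has taken for a name from the list of things; names that differ only in an ending like _2 or _b are one class to them, and where a whole thing is asked for, a point or a joint stands for the part that bears it (a point fixed in the world has none). Each returns a list of dicts, best first, with "p" (0 to 1); they miss things now and then, are a little off and sometimes report something else, mostly with a low value. They report only what shows in the picture. A call takes as long as a camera call. They do not tell look-alikes from the thing itself.
- manip.look_for(camera, query): "extent" ([left, top, right, bottom] in pixels, round what is visible of it).
The state is a dict: "t": time; "q": joint angles; "qd": joint speeds; "tau": joint torques, N m; "tcp_pos": TCP position; "tool_rot": TCP orientation; "force": force on the tool from outside, world axes, zero at the start; "ft_torque": the same for the moment, N m; "finger_gap": opening from 0.0 (shut) to 1.0 (fully open).
Only numpy, scipy, OpenCV 4.12 (cv2) and the standard library are available. Lean on these libraries where they do the work, as an engineer would, in place of code of your own. Each camera call takes 0.05 s, during which the arm holds its last target.

TASK

Clamp the cast cover down where it lies so that it can be drilled: push the clamp's free jaw down its bar, without ramming it, until the foot meets the cover and the jaw tilts and grips the bar, and only then screw the handle clockwise until the foot is firmly tight, about two thirds of a turn. The cover is a thin casting, so do not crush or shift it; leave the clamp tight and let go, with the other things on the bench undisturbed.

Things in the scene. Friction and masses are not known exactly. Their poses are not given: they have to be found in the camera images.
- stand: Fixed clamping station: dark steel base plate 280 x 130 x 12 mm on the bench, two wooden bearers on it (tops 32 mm above the bench), and an upright steel clamp bar 25 x 8 mm rising to 209 mm above the bench. Origin on the bench; the bar's axis stands 65 mm along this frame's +x, the screw axis 55 mm along its -x. z up.
- carriage (a joint): Height of the clamp's free jaw on the bar, m: 0 means that the jaw arm's centre line at the bar is 122 mm above the bench, larger is higher. It starts 25 to 50 mm up and stays where it is left; sliding it down takes a push of about 1 to 5 N on its arm. At 0 (jaw level, screw at 0) the foot just touches the top of the cover.
- jaw (a joint): Tilt of the jaw on its bar, rad: 0 level, positive = foot end higher than bar end. Once the foot is on the cover, pushing on tilts the jaw (8 to 12 N) until its collar wedges on the bar, then the push rises steeply. Wear varies: it wedges at 0.025 to 0.135 rad, so it must be felt. It stays tilted when let go. Unless wedged, turning the screw mostly tilts the jaw and clamps under 15 N.
- press_spot (a point): Middle of the flat top of the jaw's grey arm (18 mm wide, 22 mm high, running from collar to screw along the stand's -x), 58 mm from the bar axis, 62 mm from the screw axis. Push the jaw down here with shut fingers; 14 to 18 N wedges it, 1.5 to 9 mm below first touch. Beside it stand collar (63 mm long, 22 mm above the arm) and bar (at most 82 mm above the arm), and the screw handle.
- handle_grip (a point): Centre of the wooden cross bar on top of the screw, on the screw axis: bar 60 mm long (along this point's y), 12 mm thick (along its x), 24 mm high; its underside is 24 mm above the top of the jaw's arm with the screw at 0. Grip it across its thickness from above. It sinks 0.95 mm per radian turned.
- handle (a joint): Angle of the screw handle, rad; starts at 0 to 0.6, grows clockwise seen from above; 6 mm down per turn (0.95 mm per rad). Self-locking; takes 0.05 N m unloaded, a few tenths when tight. After the jaw is wedged by a push the foot presses with some 5 to 15 N, growing 6 to 10 N per rad: half to two thirds of a turn from there is tight, well over a turn can crack the cover.
- foot: Round swivelling foot with a rubber face at the lower end of the screw, 28 mm across, that presses on the cover. Origin on the screw axis, 3 mm above its lower face and 42 mm below the jaw arm's centre line with the screw at 0.
- cover: Loose hollow cast-aluminium cover, 0.7 kg: flange 112 x 84 x 12 mm with a raised flat-topped box 86 x 60 mm on it, 45 mm high overall, a short round spout on one long side. Lies on the bearers under the foot. Origin at the centre of its underside. Pushing the jaw down with over 25 N dents it. It cracks at more than 80 N from the foot; 25 N is the least that holds it for drilling.
- spray_can: Bystander: metal can 66 mm across, 170 mm tall, standing. Origin at the centre of its underside.
- spanner: Bystander: steel spanner 180 mm long, lying flat. Origin at the centre of its underside.
- bolt_tin: Bystander: open metal tin 76 mm across, 60 mm tall. Origin at the centre of its underside.
Not all that is in view belongs to the job. Leave any turquoise or yellow look-alike of the cover alone.

How it is judged:
On the way, in this order (a step that is already met when the one before it is completed fails the run):
1. the free jaw has been pushed down until the foot rests on the cover and the jaw is tilted on the bar, before the screw is turned (less than 0.7 rad) (value of joint jaw above 0.012 rad and contact force between foot and cover above 0.5 N and value of joint handle below 1.3 rad), for 0.1 s.
2. the screw has been turned clockwise until the foot presses on the cover with at least 25 N (contact force between foot and cover above 25 N and value of joint handle above 1.4 rad), for 0.3 s.
At the end, for the whole second after the job is handed in: The foot presses the cover with 25 to 80 N, the jaw is tilted on its bar by more than 0.012 rad, the cover lies flat on its bearers (within 0.05 rad) and within 8 mm of where it was, at rest (contact force between foot and cover above 25 N and value of joint jaw above 0.012 rad and distance of cover from where it was at the start of the episode below 0.008 m and angle between cover's own z axis and vertical below 0.05 rad and linear speed of cover below 0.01 m/s); the robot touches nothing.
It fails at once if the foot presses the cover with more than 80 N: the casting cracks (contact force between foot and cover above 80 N).
It fails at once if the cover is shifted by more than 15 mm (distance of cover from where it was at the start of the episode above 0.015 m).
It fails at once if a bystander is moved by more than 25 mm (distance of any of spray_can, spanner, bolt_tin from where it was at the start of the episode above 0.025 m).
It fails at once if the jaw is rammed on the cover: while the hand pushes near press_spot, the foot presses with more than 22 N (a push of about 25 N or more on the arm), before the screw is turned (handle below 0.7 rad) (contact force between foot and cover above 22 N and distance between the grasp point and press_spot below 0.05 m and value of joint handle below 0.7 rad).
It also fails if it takes over 70 s, if anything falls off the work surface, if the arm or the gripper's body presses on something with over 40 N, if the wrist force passes 120 N, or if a joint passes its speed limit or range.

## Working session

There is one attempt and no reset: what is moved stays moved. The work goes in short steps, Python scripts to look and compute and a tool call to move; the robot and the scene stay as the last step left them, time stands still between calls to the robot, and variables do not carry over. Pictures are saved under pics/ and viewed, and the job is handed in when it is done.

Besides the shell and the picture viewer there is one more tool, called after "Call:" by a JSON object that holds its "method" and its "body", one argument or row to a line. send_rows: Moves the arm, as the interface text tells. Its arguments: {"type":"object","properties":{"plan":{"type":"array"},"claw":{"type":"number"},"force":{"type":"number"}},"required":["plan"]}

```bash
ls; mkdir -p pics
python3 - <<'E'
from station import manip
import cv2,numpy as np
print(manip.sense(), manip.finger_overhang)
for n in("side","top"):
    im=manip.snapshot(n); cv2.imwrite(f"pics/{n}0.png",im)
    c=manip.get_calibration(n); print(n,c)
    for q in("stand","press_spot","handle_grip","handle","foot","cover","spray_can","spanner","bolt_tin"):
        print(q,[(d["extent"],round(d["p"],2)) for d in manip.look_for(n,q)][:3])
E
```

```text
pics
{'t': 0.0, 'q': array([ 9.72453276e-01,  5.28481053e-01,  1.43390712e+00, -1.79667899e-06,
        1.18141597e+00, -1.78490156e-01]), 'qd': array([ 0.00228931, -0.0017597 , -0.00117326, -0.00032354, -0.00164276,
        0.00057267]), 'tau': array([-2.48795759e-04, -4.42357743e+01, -1.78024811e+01, -2.02948113e-04,
        8.57543957e-03,  2.91234215e-06]), 'tcp_pos': array([0.25432971, 0.57013897, 0.23832293]), 'tool_rot': array([ 0.69230662, -0.14764779,  0.14705664, -0.6908589 ]), 'force': array([0.06594451, 0.6249261 , 0.23823197]), 'ft_torque': array([0.0144876 , 0.00478412, 0.04081598]), 'finger_gap': 0.997848022810172} 0.008
side {'fovy': 42.13226585380875, 'cx': 252.80195201644256, 'cy': 185.88678014291202, 'cam_to_world': array([[ 0.98301852, -0.09334072,  0.15799401,  0.33418642],
       [-0.18229705, -0.59540004,  0.78247465, -0.99903516],
       [ 0.02103289, -0.79798891, -0.602305  ,  0.92085024],
       [ 0.        ,  0.        ,  0.        ,  1.        ]])}
stand [([209.3, 157.6, 314.3, 251.5], 0.86)]
press_spot [([240.8, 160.4, 310.9, 200.5], 0.69)]
handle_grip [(
[... 575 characters left out ...]
.02475165, -0.02787021,  0.07146823],
       [ 0.02458126, -0.12446896, -0.99191897,  0.98964805],
       [ 0.        ,  0.        ,  0.        ,  1.        ]])}
stand [([233.7, 119.6, 304.7, 247.7], 0.78)]
press_spot [([263.2, 114.8, 290.2, 202.9], 0.97)]
handle_grip [([261.3, 179.8, 288.8, 200.5], 0.69)]
handle [([263.1, 180.0, 288.3, 202.5], 0.53), ([234.8, 118.6, 305.2, 247.3], 0.4)]
foot []
cover [([166.2, 236.8, 213.1, 287.9], 0.87), ([323.2, 256.1, 381.0, 309.6], 0.58), ([247.9, 176.6, 287.3, 227.9], 0.57)]
spray_can [([182.5, 119.1, 218.3, 162.1], 0.73)]
spanner [([304.3, 217.5, 378.7, 238.5], 0.67), ([333.6, 157.1, 373.5, 191.4], 0.42)]
bolt_tin [([336.6, 158.8, 372.4, 189.4], 0.7)]
```

Run:
```python
import cv2
a=cv2.imread("pics/side0.png");cv2.imwrite("pics/side0c.png",cv2.resize(a[130:330,140:340],None,fx=4,fy=3.0,interpolation=2)[:600])
a=cv2.imread("pics/top0.png");cv2.imwrite("pics/top0c.png",cv2.resize(a[100:260,200:340],None,fx=3.75,fy=3.75,interpolation=2))
```

```text
(no output)
```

View pics/side0c.png

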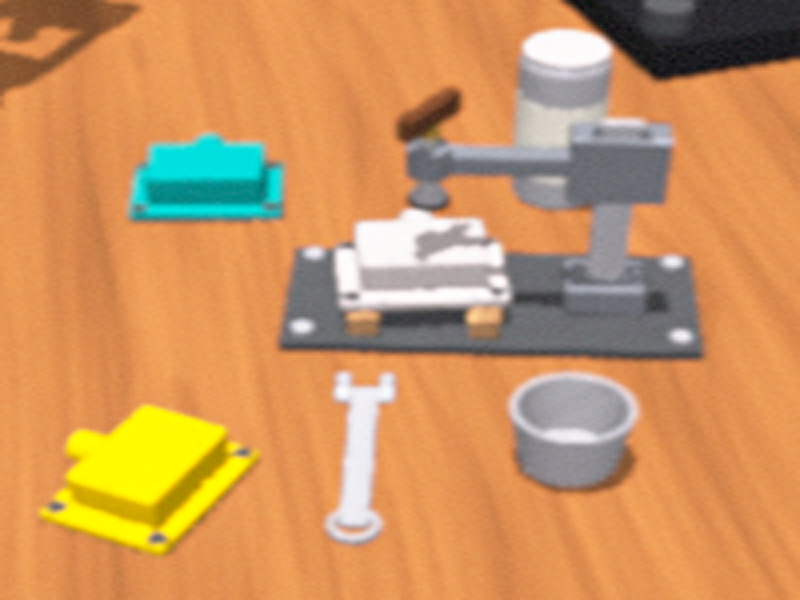

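View pics/top0.png

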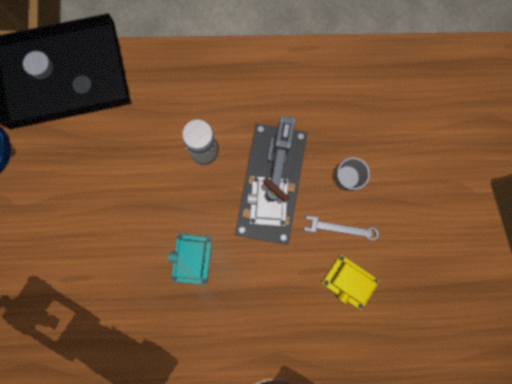

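View pics/top0c.png

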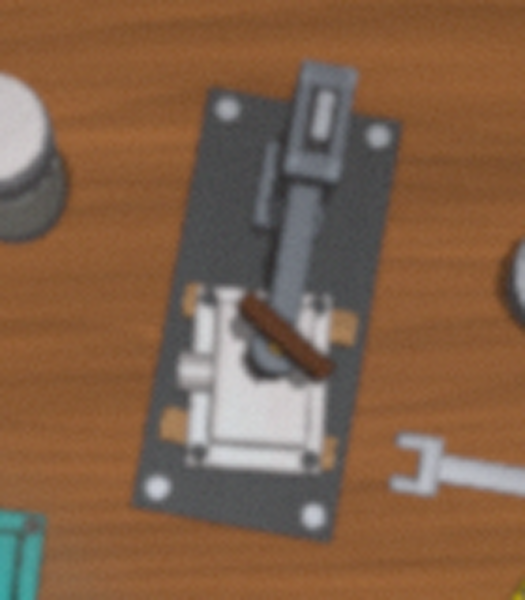

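```bash
cat > h.py <<'E'
import numpy as np
from station import manip
def cal(n):
    c=manip.get_calibration(n); f=192/np.tan(np.radians(c["fovy"])/2); return f,c["cx"],c["cy"],np.array(c["cam_to_world"])
def proj(n,P):
    f,cx,cy,T=cal(n); P=np.atleast_2d(P); p=(P-T[:3,3])@T[:3,:3]; return np.c_[cx+f*p[:,0]/p[:,2],cy+f*p[:,1]/p[:,2]]
def stand2w(s,P):
    P=np.atleast_2d(P);c,n=np.cos(s[2]),np.sin(s[2]); return np.c_[s[0]+c*P[:,0]-n*P[:,1],s[1]+n*P[:,0]+c*P[:,1],P[:,2]]
E
python3 - <<'E'
from h import *
from scipy.optimize import least_squares
T=lambda u,v:(200+(u+.5)/3.75-.5,100+(v+.5)/3.75-.5)
S=lambda u,v:(140+(u+.5)/4-.5,130+(v+.5)/3-.5)
L=[]
for (x,y),t,s in [((.14,.065),(208,88),(574,0)),((.14,-.065),(401,121),0),((-.14,-.065),(330,542),0),((-.14,.065),(134,506),0)]:
    L.append(("top",(x,y,.012),0,T(*t)))
L+= [("side",(-.14,.065,.012),0,S(294,248)),("side",(.14,.065,.012),0,S(690,257)),("side",(.14,-.065,.012),0,S(703,352)),("side",(-.14,-.065,.012),0,S(282,345)),
("top",(-.055,0,.169),1,T(287,336)),("side",(-.055,0,.169),1,S(429,114)),("top",(.065,0,.209),0,T(323,115))]
def r(p):
    o=[]
    for n,P,k,uv in L:
        P=np.array(P,float); P[2]+=k*p[3]; o.append(proj(n,stand2w(p,P))[0]-uv)
    return np.ravel(o)
q=least_squares(r,[.5,.05,-.17,.04],loss="soft_l1").x
print(q); print(r(q).reshape(-1,2).round(2))
print("bar",stand2w(q,[.065,0,.209]),"press",stand2w(q,[.007,0,.133+q[3]]),"screw",stand2w(q,[-.055,0,.169+q[3]]))
# handle direction from top
f,cx,cy,M=cal("top")
def ray(n,uv,z):
    f,cx,cy,M=cal(n); d=M[:3,:3]@np.array([(uv[0]-cx)/f,(uv[1]-cy)/f,1]); t=(z-M[2,3])/d[2]; return M[:3,3]+t*d
a=ray("top",T(247,300),.181+q[3]);b=ray("top",T(329,372),.181+q[3]);print(a,b,np.linalg.norm(a-b),np.degrees(np.arctan2(*(a-b)[1::-1])))
for nm,P in (("arm",(.007,0,.133)),("collartop",(.065-.0,0,.155))):
    P=np.array(P);P[2]+=q[3]
    print(nm,[proj(n,stand2w(q,P))[0] for n in("top","side")])
from scipy.spatial.transform import Rotation as R
print(R.from_quat(manip.sense()["tool_rot"]).as_matrix())
E
```

```text
[ 0.56578964 -0.01141006 -0.19898863  0.04347788]
[[ 0.34 -1.31]
 [ 0.94 -1.01]
 [ 1.92 -0.25]
 [ 0.21 -0.05]
 [ 0.6  -0.69]
 [ 0.65 -1.09]
 [ 1.39 -0.6 ]
 [-0.28 -1.07]
 [-0.35  4.53]
 [-3.05 -0.26]
 [-0.19  3.83]]
bar [[ 0.62950699 -0.02425913  0.209     ]] press [[ 0.57265151 -0.0127938   0.17647788]] screw [[ 0.51187495 -0.00053777  0.21247788]]
[0.53780804 0.01913978 0.22447788] [ 0.50024788 -0.02086647  0.22447788] 0.05487500259312914 46.806250432697055
arm [array([279.21471044, 165.96889525]), array([268.24656142, 179.75744193])]
collartop [array([284.98358445, 135.54541156]), array([291.81911397, 173.26920324])]
[[ 9.13175678e-01 -2.38670367e-05  4.07566167e-01]
 [-4.07566167e-01 -4.98280591e-06  9.13175678e-01]
 [-1.97639743e-05 -1.00000000e+00 -1.42775738e-05]]
```

```bash
cat > fit.py <<'E'
from h import *
from scipy.optimize import least_squares
T=lambda u,v:(200+(u+.5)/3.75-.5,100+(v+.5)/3.75-.5)
S=lambda u,v:(140+(u+.5)/4-.5,130+(v+.5)/3-.5)
# name, P, carriage?, plate?, uv
L=[("top",(.14,.065,.012),0,1,T(208,88)),("top",(.14,-.065,.012),0,1,T(401,121)),("top",(-.14,-.065,.012),0,1,T(330,540)),("top",(-.14,.065,.012),0,1,T(134,505)),
("side",(-.14,.065,.012),0,1,S(294,248)),("side",(.14,.065,.012),0,1,S(690,257)),("side",(.14,-.065,.012),0,1,S(703,352)),("side",(-.14,-.065,.012),0,1,S(282,345)),
("top",(-.055,0,.181),1,0,T(287,336)),("side",(-.055,0,.169),1,0,S(429,114)),("top",(.065,0,.209),0,0,T(323,115)),("side",(.065,0,.209),0,0,S(623,127))]
def r(p):
    o=[]
    for n,P,k,pl,uv in L:
        P=np.array(P,float); P[2]+=k*p[3]; P[0]+=pl*p[4]; P[1]+=pl*p[5]; o.append(proj(n,stand2w(p,P))[0]-uv)
    return np.ravel(o)
q=least_squares(r,[.5,.05,-.17,.04,0,0],loss="soft_l1").x
print(q.round(4)); print(r(q).reshape(-1,2).round(2).tolist())
print("bar",stand2w(q,[.065,0,.209]),"press",stand2w(q,[.007,0,.133+q[3]]),"screw",stand2w(q,[-.055,0,.169+q[3]]))
np.save("q.npy",q)
if __name__=="__main__":
    import cv2
    def box(im,n,x0,x1,y0,y1,z0,z1,col):
        P=np.array([(x,y,z) for z in(z0,z1) for x,y in((x0,y0),(x1,y0),(x1,y1),(x0,y1))]); u=proj(n,stand2w(q,P))
        u=((u-off+.5)*4-.5)
        for i in range(4):
            for a,b in((i,(i+1)%4),(4+i,4+(i+1)%4),(i,i+4)): cv2.line(im,tuple(map(int,u[a].round())),tuple(map(int,u[b].round())),col,1)
    ims=[]
    for n,(X,Y) in (("top",(215,110)),("side",(205,150))):
        a=cv2.imread(f"pics/{n}0.png"); off=np.array([X,Y]); im=cv2.resize(a[Y:Y+145,X:X+100 if n=="top" else X+100],None,fx=4,fy=4,interpolation=2)
        c=q[3]
        box(im,n,-.055,.065,-.009,.009,.111+c,.133+c,(0,255,0))
        box(im,n,.0525,.0775,-.004,.004,.012,.209,(0,0,255))
        box(im,n,-.14+q[4],.14+q[4],-.065+q[5],.065+q[5],0,.012,(255,0,0))
        box(im,n,-.098,-.012,-.03,.03,.044,.077,(255,0,255))
        ims.append(im)
    cv2.imwrite("pics/ov.png",np.hstack(ims))
E
python3 fit.py
```

```text
[ 5.734e-01 -1.210e-02 -2.022e-01  4.200e-02 -9.100e-03 -4.000e-04]
[[0.27, -0.8], [0.85, -0.33], [1.44, 0.94], [-0.24, 0.7], [0.17, -0.9], [0.19, -1.1], [0.73, -0.61], [-0.91, -1.32], [0.28, -0.17], [0.02, 0.08], [0.13, 0.06], [-0.22, -2.23]]
bar [[ 0.63706176 -0.02519202  0.209     ]] press [[ 0.58024364 -0.01354293  0.17503605]] screw [[ 0.51950703 -0.00109046  0.21103605]]
```

View pics/ov.png

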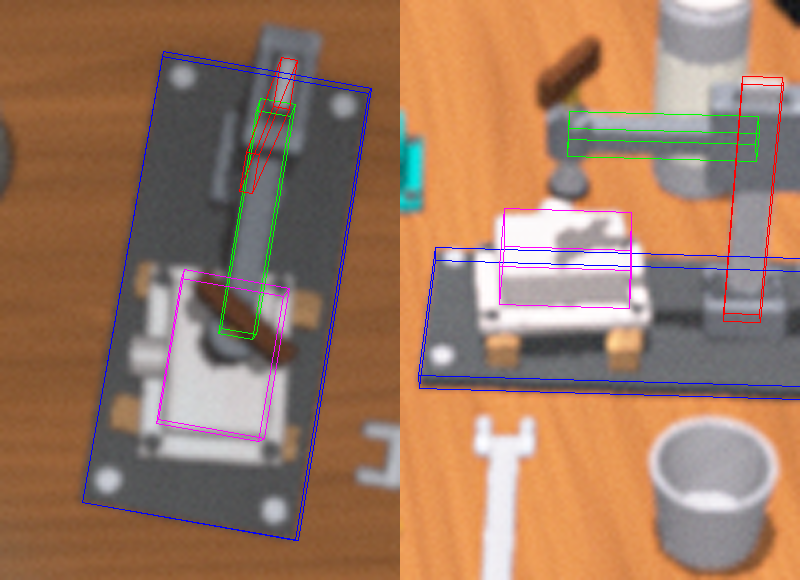

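Call:
{"method": "send_rows", "body": {
  "plan": [
    {"linear":[0,-0.25,0],"roll":-0.416},
    {"linear":[0,-0.25,0],"roll":-0.416},
    {"linear":[0,-0.25,0],"roll":-0.416},
    {"linear":[0,-0.25,0],"roll":-0.416},
    {"linear":[0,-0.25,0],"roll":-0.416}
  ],
  "claw": 0,
  "force": 30
}}

```text
t: 1.62
tcp_pos: [0.2547, 0.5707, 0.2771]
tool_rot: [0.704, -0.071, 0.071, -0.704]
force: [-0.2, -0.3, -0.3]
finger_gap: -0.001
```

Call:
{"method": "send_rows", "body": {
  "plan": [
    {"linear":[0.719,0,-0.846],"roll":0},
    {"linear":[0.719,0,-0.846],"roll":0},
    {"linear":[0.719,0,-0.846],"roll":0},
    {"linear":[0.719,0,-0.846],"roll":0},
    {"linear":[0.719,0,-0.846],"roll":0}
  ]
}}

```text
t: 2.25
tcp_pos: [0.3354, 0.4238, 0.277]
tool_rot: [-0.703, 0.071, -0.071, 0.704]
force: [0.3, 0.2, -0.7]
finger_gap: 0.004
```

Call:
{"method": "send_rows", "body": {
  "plan": [
    {"linear":[0.719,0,-0.846],"roll":0},
    {"linear":[0.719,0,-0.846],"roll":0},
    {"linear":[0.719,0,-0.846],"roll":0},
    {"linear":[0.719,0,-0.846],"roll":0},
    {"linear":[0.719,0,-0.846],"roll":0}
  ]
}}

```text
t: 2.88
tcp_pos: [0.4156, 0.2779, 0.277]
tool_rot: [-0.703, 0.071, -0.071, 0.704]
force: [0.6, 0.4, 0.2]
finger_gap: 0.004
```

Call:
{"method": "send_rows", "body": {
  "plan": [
    {"linear":[0.719,0,-0.846],"roll":0},
    {"linear":[0.719,0,-0.846],"roll":0},
    {"linear":[0.719,0,-0.846],"roll":0},
    {"linear":[0.719,0,-0.846],"roll":0},
    {"linear":[0.719,0,-0.846],"roll":0}
  ]
}}

```text
t: 3.5
tcp_pos: [0.4958, 0.1319, 0.277]
tool_rot: [-0.703, 0.071, -0.071, 0.704]
force: [0.6, 0.3, 0.5]
finger_gap: -0.003
```

Call:
{"method": "send_rows", "body": {
  "plan": [
    {"linear":[0.719,0,-0.846],"roll":0},
    {"linear":[0.719,0,-0.846],"roll":0},
    {"linear":[0.719,0,-0.846],"roll":0},
    {"linear":[0.719,0,-0.846],"roll":0},
    {"linear":[0.719,0,-0.846],"roll":0}
  ]
}}

```text
t: 4.12
tcp_pos: [0.576, -0.0141, 0.2769]
tool_rot: [-0.703, 0.071, -0.071, 0.704]
force: [0.1, -0.4, -0.7]
finger_gap: -0.002
```

Call:
{"method": "send_rows", "body": {
  "plan": [
    {"linear":[0,0.5,0],"roll":0},
    {"linear":[0,0.5,0],"roll":0},
    {"linear":[0,0.5,0],"roll":0},
    {"linear":[0,0.5,0],"roll":0},
    {"linear":[0,0.3,0],"roll":0}
  ]
}}

```text
t: 4.75
tcp_pos: [0.5748, -0.0124, 0.2065]
tool_rot: [-0.703, 0.072, -0.07, 0.704]
force: [0.1, 0.7, 0.1]
finger_gap: -0.004
```

Run:
```python
from h import *
import cv2
s=manip.sense(); print(s["t"],s["tcp_pos"],s["force"])
a=manip.snapshot("side");b=manip.snapshot("top")
cv2.imwrite("pics/s1.png",np.hstack([cv2.resize(a[100:240,210:310],None,fx=4,fy=4,interpolation=2),cv2.resize(b[80:220,225:325],None,fx=4,fy=4,interpolation=2)]))
```

```text
4.75 [ 0.57481202 -0.01242825  0.20646539] [0.08573323 0.70556508 0.05287322]
```

View pics/s1.png

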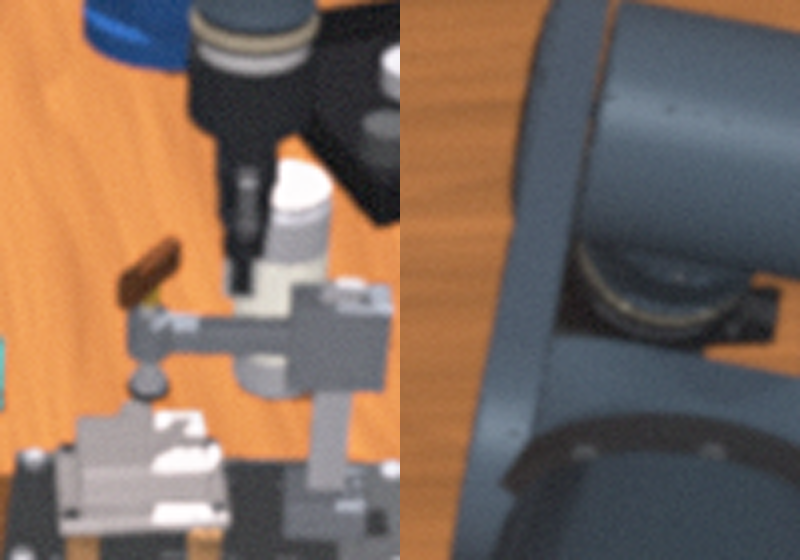

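Call:
{"method": "send_rows", "body": {
  "plan": [
    {"linear":[0,0.15,0],"roll":0},
    {"linear":[0,0.15,0],"roll":0},
    {"linear":[0,0.15,0],"roll":0},
    {"linear":[0,0.15,0],"roll":0},
    {"linear":[0,0.15,0],"roll":0}
  ]
}}

```text
t: 5.48
tcp_pos: [0.5755, -0.0131, 0.1851]
tool_rot: [0.704, -0.071, 0.071, -0.703]
force: [0.1, -0.2, 0.5]
finger_gap: -0.0
```

Call:
{"method": "send_rows", "body": {
  "plan": [
    {"linear":[0,0.1,0],"roll":0},
    {"linear":[0,0.1,0],"roll":0},
    {"linear":[0,0.1,0],"roll":0},
    {"linear":[0,0.1,0],"roll":0},
    {"linear":[0,0.1,0],"roll":0}
  ]
}}

```text
t: 6.1
tcp_pos: [0.5755, -0.0131, 0.1702]
tool_rot: [-0.704, 0.071, -0.071, 0.704]
force: [-0.6, -0.0, 2.2]
finger_gap: 0.001
```

Call:
{"method": "send_rows", "body": {
  "plan": [
    {"linear":[0,0.1,0],"roll":0},
    {"linear":[0,0.1,0],"roll":0},
    {"linear":[0,0.1,0],"roll":0},
    {"linear":[0,0.1,0],"roll":0},
    {"linear":[0,0.0,0],"roll":0}
  ]
}}

```text
t: 6.72
tcp_pos: [0.5755, -0.0131, 0.1579]
tool_rot: [-0.703, 0.071, -0.071, 0.704]
force: [0.5, -0.3, 0.6]
finger_gap: 0.001
```

Run:
```python
from h import *
import cv2
s=manip.sense(); print(s["t"],s["tcp_pos"],s["force"])
a=manip.snapshot("side")
cv2.imwrite("pics/s2.png",cv2.resize(a[140:240,200:320],None,fx=6,fy=6,interpolation=2))
```

```text
6.725 [ 0.57545428 -0.01307816  0.15792113] [ 0.50333732 -0.32059701  0.58787654]
```

View pics/s2.png

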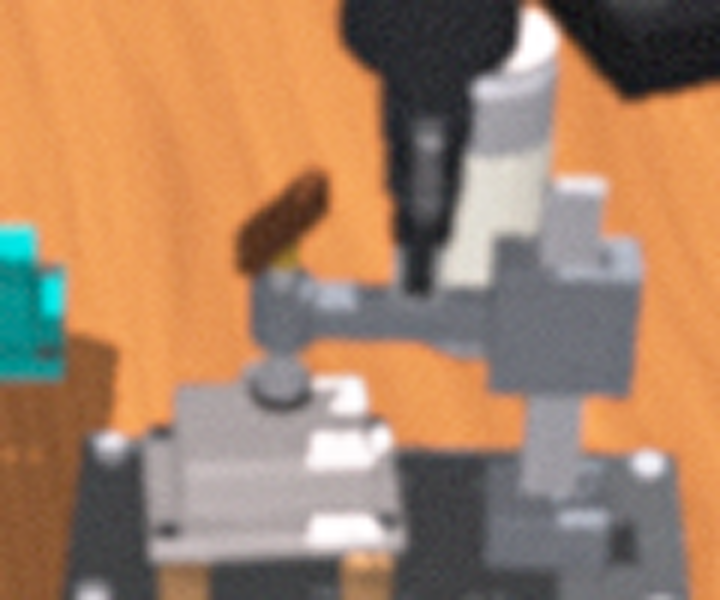

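Call:
{"method": "send_rows", "body": {
  "plan": [
    {"linear":[0,0.07,0],"roll":0},
    {"linear":[0,0.07,0],"roll":0},
    {"linear":[0,0.06,0],"roll":0},
    {"linear":[0,0.05,0],"roll":0},
    {"linear":[0,0.04,0],"roll":0}
  ]
}}

```text
t: 7.4
tcp_pos: [0.5757, -0.0131, 0.1496]
tool_rot: [0.704, -0.071, 0.071, -0.703]
force: [-0.4, 0.0, 1.1]
finger_gap: -0.0
```

Call:
{"method": "send_rows", "body": {
  "plan": [
    {"linear":[0,0.03,0],"roll":0},
    {"linear":[0,0.03,0],"roll":0},
    {"linear":[0,0.03,0],"roll":0},
    {"linear":[0,0.02,0],"roll":0},
    {"linear":[0,0.02,0],"roll":0}
  ]
}}

```text
t: 8.02
tcp_pos: [0.5757, -0.0131, 0.1457]
tool_rot: [0.704, -0.071, 0.071, -0.703]
force: [1.2, -0.2, 1.5]
finger_gap: -0.003
```

Call:
{"method": "send_rows", "body": {
  "plan": [
    {"linear":[0,0.02,0],"roll":0},
    {"linear":[0,0.02,0],"roll":0},
    {"linear":[0,0.02,0],"roll":0},
    {"linear":[0,0.02,0],"roll":0},
    {"linear":[0,0.0,0],"roll":0}
  ]
}}

```text
t: 8.65
tcp_pos: [0.5753, -0.0131, 0.1432]
tool_rot: [0.704, -0.071, 0.071, -0.704]
force: [0.4, 0.0, 1.7]
finger_gap: 0.0
```

Call:
{"method": "send_rows", "body": {
  "plan": [
    {"linear":[0,0.02,0],"roll":0},
    {"linear":[0,0.02,0],"roll":0},
    {"linear":[0,0.02,0],"roll":0},
    {"linear":[0,0.0,0],"roll":0},
    {"linear":[0,0.0,0],"roll":0}
  ]
}}

```text
t: 9.28
tcp_pos: [0.5754, -0.0131, 0.1417]
tool_rot: [0.704, -0.071, 0.071, -0.703]
force: [-1.0, 0.1, 4.7]
finger_gap: -0.0
```

Call:
{"method": "send_rows", "body": {
  "plan": [
    {"linear":[0,0.02,0],"roll":0},
    {"linear":[0,0.02,0],"roll":0},
    {"linear":[0,0,0],"roll":0},
    {"linear":[0,0.0,0],"roll":0},
    {"linear":[0,0.0,0],"roll":0}
  ]
}}

```text
t: 9.9
tcp_pos: [0.5756, -0.0131, 0.1411]
tool_rot: [0.704, -0.071, 0.071, -0.703]
force: [-1.8, -0.0, 7.6]
finger_gap: -0.0
```

Call:
{"method": "send_rows", "body": {
  "plan": [
    {"linear":[0,0.02,0],"roll":0},
    {"linear":[0,0.02,0],"roll":0},
    {"linear":[0,0,0],"roll":0},
    {"linear":[0,0.0,0],"roll":0},
    {"linear":[0,0.0,0],"roll":0}
  ]
}}

```text
t: 10.52
tcp_pos: [0.5757, -0.0131, 0.1404]
tool_rot: [0.704, -0.071, 0.072, -0.703]
force: [-1.8, -0.2, 10.5]
finger_gap: 0.0
```

Call:
{"method": "send_rows", "body": {
  "plan": [
    {"linear":[0,0.02,0],"roll":0},
    {"linear":[0,0,0],"roll":0},
    {"linear":[0,0,0],"roll":0},
    {"linear":[0,0.0,0],"roll":0},
    {"linear":[0,0.0,0],"roll":0}
  ]
}}

```text
t: 11.15
tcp_pos: [0.5758, -0.0132, 0.14]
tool_rot: [0.704, -0.071, 0.072, -0.703]
force: [-2.2, 0.3, 11.4]
finger_gap: 0.005
```

Call:
{"method": "send_rows", "body": {
  "plan": [
    {"linear":[0,0.02,0],"roll":0},
    {"linear":[0,0.02,0],"roll":0},
    {"linear":[0,0,0],"roll":0},
    {"linear":[0,0.0,0],"roll":0},
    {"linear":[0,0.0,0],"roll":0}
  ]
}}

```text
t: 11.78
tcp_pos: [0.576, -0.0132, 0.1389]
tool_rot: [0.704, -0.071, 0.072, -0.703]
force: [-1.4, -0.2, 11.8]
finger_gap: 0.001
```

Call:
{"method": "send_rows", "body": {
  "plan": [
    {"linear":[0,0.02,0],"roll":0},
    {"linear":[0,0,0],"roll":0},
    {"linear":[0,0,0],"roll":0},
    {"linear":[0,0.0,0],"roll":0},
    {"linear":[0,0.0,0],"roll":0}
  ]
}}

```text
t: 12.4
tcp_pos: [0.5762, -0.0132, 0.1383]
tool_rot: [0.704, -0.071, 0.072, -0.703]
force: [-1.3, 0.5, 12.3]
finger_gap: -0.001
```

Call:
{"method": "send_rows", "body": {
  "plan": [
    {"linear":[0,0.02,0],"roll":0},
    {"linear":[0,0.02,0],"roll":0},
    {"linear":[0,0,0],"roll":0},
    {"linear":[0,0.0,0],"roll":0},
    {"linear":[0,0.0,0],"roll":0}
  ]
}}

```text
t: 13.02
tcp_pos: [0.5765, -0.0133, 0.1372]
tool_rot: [0.704, -0.07, 0.072, -0.703]
force: [-1.8, 0.1, 13.0]
finger_gap: 0.0
```

Call:
{"method": "send_rows", "body": {
  "plan": [
    {"linear":[0,0.02,0],"roll":0},
    {"linear":[0,0.01,0],"roll":0},
    {"linear":[0,0,0],"roll":0},
    {"linear":[0,0.0,0],"roll":0},
    {"linear":[0,0.0,0],"roll":0}
  ]
}}

```text
t: 13.65
tcp_pos: [0.5768, -0.0134, 0.1363]
tool_rot: [0.704, -0.07, 0.072, -0.703]
force: [-0.8, 0.3, 11.9]
finger_gap: -0.002
```

Call:
{"method": "send_rows", "body": {
  "plan": [
    {"linear":[0,0.02,0],"roll":0},
    {"linear":[0,0.02,0],"roll":0},
    {"linear":[0,0,0],"roll":0},
    {"linear":[0,0.0,0],"roll":0},
    {"linear":[0,0.0,0],"roll":0}
  ]
}}

```text
t: 14.28
tcp_pos: [0.577, -0.0134, 0.1353]
tool_rot: [0.704, -0.07, 0.073, -0.703]
force: [-0.5, -0.1, 12.7]
finger_gap: -0.003
```

Call:
{"method": "send_rows", "body": {
  "plan": [
    {"linear":[0,0.02,0],"roll":0},
    {"linear":[0,0.01,0],"roll":0},
    {"linear":[0,0,0],"roll":0},
    {"linear":[0,0.0,0],"roll":0},
    {"linear":[0,0.0,0],"roll":0}
  ]
}}

```text
t: 14.9
tcp_pos: [0.577, -0.0134, 0.1351]
tool_rot: [0.704, -0.07, 0.073, -0.703]
force: [-1.6, 0.1, 16.5]
finger_gap: 0.004
```

Call:
{"method": "send_rows", "body": {
  "plan": [
    {"linear":[0,0.01,0],"roll":0},
    {"linear":[0,0,0],"roll":0},
    {"linear":[0,0,0],"roll":0},
    {"linear":[0,0.0,0],"roll":0},
    {"linear":[0,0.0,0],"roll":0}
  ]
}}

```text
t: 15.52
tcp_pos: [0.577, -0.0134, 0.135]
tool_rot: [0.704, -0.07, 0.073, -0.703]
force: [-1.6, -0.0, 17.7]
finger_gap: -0.003
```

Run:
```python
from h import *
import cv2
s=manip.sense(); print(s["t"],s["q"],s["tcp_pos"],s["force"])
a=manip.snapshot("side")
cv2.imwrite("pics/s3.png",cv2.resize(a[140:240,200:320],None,fx=6,fy=6,interpolation=2))
```

```text
15.525 [-2.16667519e-01  6.01441031e-01  1.65053335e+00 -5.58925513e-05
  8.85163330e-01 -1.58562270e+00] [ 0.57704615 -0.01337646  0.13502794] [-1.58986858 -0.02837797 17.70583747]
```

View pics/s3.png

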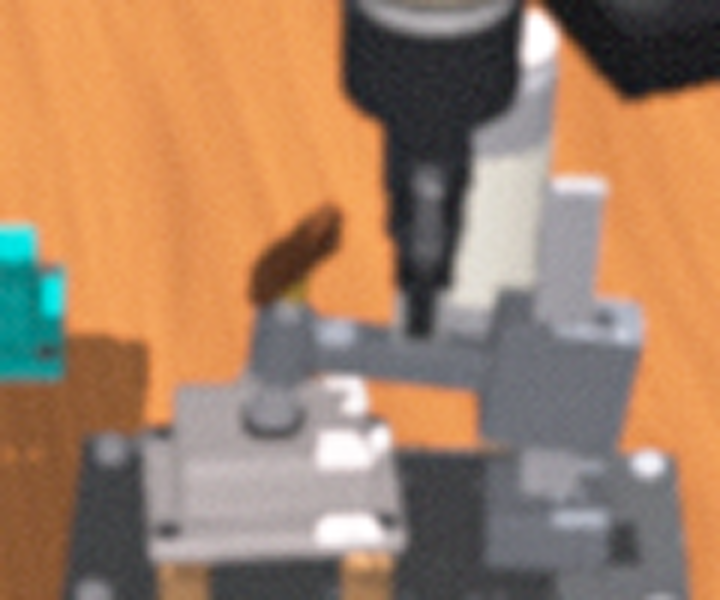

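Call:
{"method": "send_rows", "body": {
  "plan": [
    {"linear":[0,-0.1,0],"roll":0},
    {"linear":[0,-0.6,0],"roll":0},
    {"linear":[0,-0.9,0],"roll":0},
    {"linear":[0,-0.9,0],"roll":0},
    {"linear":[0,-0.8,0],"roll":0}
  ]
}}

```text
t: 16.2
tcp_pos: [0.5748, -0.0129, 0.2311]
tool_rot: [-0.703, 0.072, -0.071, 0.704]
force: [0.2, 0.2, -0.4]
finger_gap: 0.001
```

Call:
{"method": "send_rows", "body": {
  "plan": [
    {"linear":[0,-0.3,1],"roll":0},
    {"linear":[0,-0.3,1],"roll":0},
    {"linear":[0,0,1],"roll":0},
    {"linear":[0,0,1],"roll":0},
    {"linear":[0,0,1],"roll":0}
  ]
}}

```text
t: 16.82
tcp_pos: [0.6049, 0.1348, 0.248]
tool_rot: [0.704, -0.072, 0.07, -0.703]
force: [-0.1, 0.0, 0.3]
finger_gap: 0.003
```

Call:
{"method": "send_rows", "body": {
  "plan": [
    {"linear":[0,0,1],"roll":0},
    {"linear":[0,0,1],"roll":0},
    {"linear":[0,0,1],"roll":0},
    {"linear":[0,0,0],"roll":0},
    {"linear":[0,0,0],"roll":0}
  ],
  "claw": 60
}}

```text
t: 17.45
tcp_pos: [0.6229, 0.2215, 0.2481]
tool_rot: [0.704, -0.072, 0.07, -0.703]
force: [0.1, 0.4, -1.0]
finger_gap: 0.705
```

Run:
```python
from h import *
import cv2
s=manip.sense(); print(s["t"],s["q"],s["tcp_pos"],s["force"],s["finger_gap"])
a=manip.snapshot("side");b=manip.snapshot("top")
cv2.imwrite("pics/side3.png",a);cv2.imwrite("pics/top3.png",b)
cv2.imwrite("pics/s4.png",np.hstack([cv2.resize(a[150:250,220:286],None,fx=6,fy=6,interpolation=2),cv2.resize(b[140:240,242:308],None,fx=6,fy=6,interpolation=2)]))
for n in("side","top"): print([(d["extent"],d["p"]) for d in manip.look_for(n,"handle_grip")])
```

```text
17.45 [ 1.73260356e-01  5.69769440e-01  1.32383286e+00 -6.42086375e-04
  1.25046598e+00 -1.19558488e+00] [0.62288381 0.22152264 0.24814669] [ 0.06047077  0.39472414 -0.98704864] 0.7053917351566659
[([241.0, 174.5, 258.0, 214.8], 0.66)]
[([262.8, 177.4, 285.0, 199.8], 0.68)]
```

View pics/s4.png

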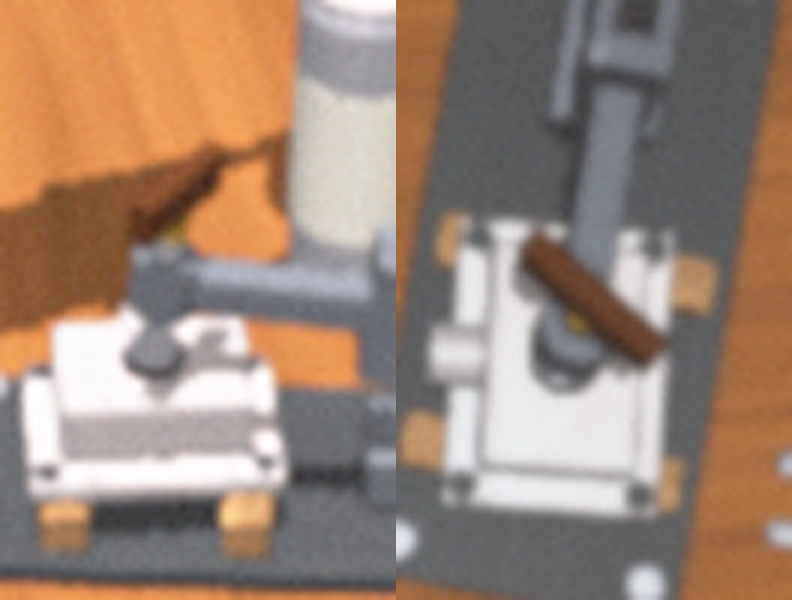

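Run:
```python
from h import *
from scipy.optimize import least_squares
q=np.load("q.npy")
uv={"top":(274.7,189.2),"side":(249.6,181.2)}
f=lambda p:np.ravel([proj(n,p)[0]-uv[n] for n in uv])
s=least_squares(f,[.52,0,.18]); print(s.x,s.fun)
def ray(n,uv,z):
    f,cx,cy,M=cal(n); d=M[:3,:3]@np.array([(uv[0]-cx)/f,(uv[1]-cy)/f,1]); t=(z-M[2,3])/d[2]; return M[:3,3]+t*d
g=lambda x,y:((x-396+.5)/6-.5+242,(y+.5)/6-.5+140)
z=s.x[2]+.012
for A,B in(((534,242),(653,353)),((541,234),(665,343)),((527,250),(640,362))):
    a=ray("top",g(*A),z);b=ray("top",g(*B),z);print(np.linalg.norm(a-b),np.degrees(np.arctan2(*(a-b)[1::-1])))
for t in (.09,.11,.13): print(t, stand2w(q,[-.055+.08*t,0,0]), "exp z",.077+.045+.047)
```

```text
[ 0.52658418 -0.00259448  0.16971134] [ 0.00400564 -0.06566192 -0.08144567  0.0126001 ]
0.05402210995503723 45.07414543174028
0.05482558283472591 46.76543267305963
0.052800776461233025 43.339002590344336
0.09 [[ 0.52656031 -0.00253655  0.        ]] exp z 0.16899999999999998
0.11 [[ 0.52812771 -0.00285791  0.        ]] exp z 0.16899999999999998
0.13 [[ 0.52969511 -0.00317926  0.        ]] exp z 0.16899999999999998
```

Call:
{"method": "send_rows", "body": {
  "plan": [
    {"linear":[0,0,0],"roll":-0.95},
    {"linear":[0,0,0],"roll":-0.95},
    {"linear":[0,0,0],"roll":-0.95},
    {"linear":[0,0,0],"roll":-0.95},
    {"linear":[0,0,0],"roll":-0.95}
  ],
  "claw": 45
}}

```text
t: 18.27
tcp_pos: [0.6236, 0.2212, 0.2493]
tool_rot: [0.699, 0.105, -0.105, -0.699]
force: [0.5, 0.2, 0.1]
finger_gap: 0.53
```

Call:
{"method": "send_rows", "body": {
  "plan": [
    {"linear":[0,0,0],"roll":-0.95},
    {"linear":[0,0,0],"roll":-0.95},
    {"linear":[0,0,0],"roll":-0.95},
    {"linear":[0,0,0],"roll":-0.95},
    {"linear":[0,0,0],"roll":-0.95}
  ]
}}

```text
t: 18.9
tcp_pos: [0.6237, 0.2212, 0.2494]
tool_rot: [0.652, 0.274, -0.274, -0.652]
force: [-0.1, -0.4, -0.2]
finger_gap: 0.525
```

Call:
{"method": "send_rows", "body": {
  "plan": [
    {"linear":[-0.947,0,-0.368],"roll":0},
    {"linear":[-0.947,0,-0.368],"roll":0},
    {"linear":[-0.947,0,-0.368],"roll":0},
    {"linear":[-0.947,0,-0.368],"roll":0},
    {"linear":[-0.947,0,-0.368],"roll":0}
  ]
}}

```text
t: 19.52
tcp_pos: [0.5628, 0.0806, 0.2495]
tool_rot: [0.653, 0.273, -0.273, -0.652]
force: [0.5, 0.1, -0.4]
finger_gap: 0.523
```

Call:
{"method": "send_rows", "body": {
  "plan": [
    {"linear":[-0.947,0,-0.368],"roll":0},
    {"linear":[-0.947,0,-0.368],"roll":0},
    {"linear":[-0.947,0,-0.368],"roll":0},
    {"linear":[0,0,0],"roll":0},
    {"linear":[0,0,0],"roll":0}
  ]
}}

```text
t: 20.15
tcp_pos: [0.5273, -0.0019, 0.2495]
tool_rot: [0.652, 0.273, -0.272, -0.652]
force: [0.3, -0.1, -0.7]
finger_gap: 0.53
```

Run:
```python
from h import *
from scipy.spatial.transform import Rotation as R
s=manip.sense(); print(s["t"],s["q"],s["tcp_pos"],s["force"],s["finger_gap"])
M=R.from_quat(s["tool_rot"]).as_matrix();print(np.degrees(np.arctan2(M[1,0],M[0,0])))
d=np.array([.5266,-.0026,.1585])-s["tcp_pos"];print(M.T@d/.03)
```

```text
20.15 [-2.15986166e-01  3.83151730e-01  1.66517529e+00  5.89084181e-04
  1.09247974e+00 -2.57890123e+00] [ 0.52733433 -0.00190676  0.24950848] [ 0.25751389 -0.06605363 -0.65743994] 0.5299726118972693
45.369546473812406
[-3.62555539e-02  3.03358527e+00  2.35515495e-03]
```

Call:
{"method": "send_rows", "body": {
  "plan": [
    {"linear":[-0.03,0.7,0],"roll":0},
    {"linear":[0,0.7,0],"roll":0},
    {"linear":[0,0.6,0],"roll":0},
    {"linear":[0,0.55,0],"roll":0},
    {"linear":[0,0.48,0],"roll":0}
  ]
}}

```text
t: 20.78
tcp_pos: [0.5269, -0.0016, 0.1576]
tool_rot: [-0.652, -0.274, 0.273, 0.652]
force: [-0.7, -0.3, -0.2]
finger_gap: 0.527
```

Run:
```python
from h import *
import cv2
s=manip.sense(); print(s["t"],s["tcp_pos"],s["force"])
a=manip.snapshot("side")
cv2.imwrite("pics/s5.png",cv2.resize(a[140:240,200:320],None,fx=6,fy=6,interpolation=2))
```

```text
20.775 [ 0.5268652  -0.00163282  0.1576244 ] [-0.72322222 -0.30986865 -0.20520601]
```

View pics/s5.png

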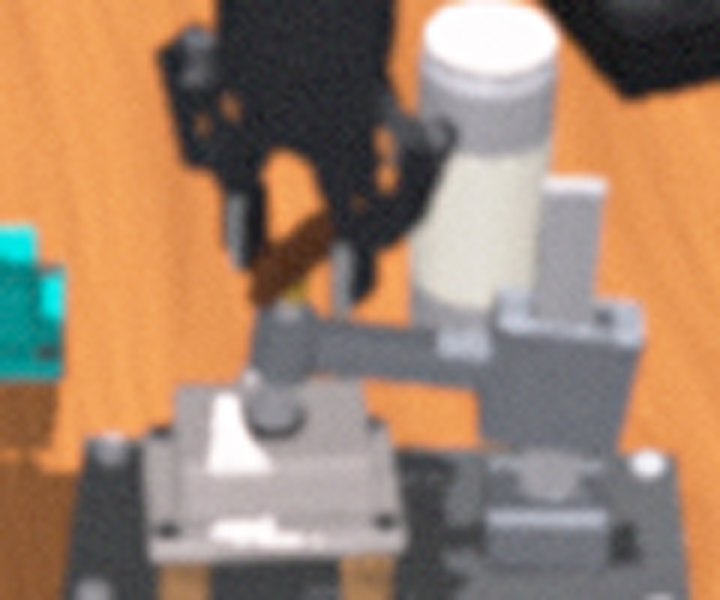

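Call:
{"method": "send_rows", "body": {
  "plan": [
    {"linear":[0,0,0],"roll":0},
    {"linear":[0,0,0],"roll":0},
    {"linear":[0,0,0],"roll":0},
    {"linear":[0,0,0],"roll":0},
    {"linear":[0,0,0],"roll":0}
  ],
  "claw": 0,
  "force": 40
}}

```text
t: 21.45
tcp_pos: [0.5247, -0.0013, 0.1588]
tool_rot: [-0.651, -0.272, 0.274, 0.654]
force: [-3.8, 4.7, 5.0]
finger_gap: 0.153
```

Run:
```python
from h import *
s=manip.sense(); print(s["t"],s["tcp_pos"],s["force"],s["ft_torque"],s["finger_gap"])
```

```text
21.45 [ 0.52471619 -0.00130273  0.15880431] [-3.82614204  4.74937555  4.98486008] [1.05751488 1.07514977 0.03033168] 0.15258900600843536
```

Call:
{"method": "send_rows", "body": {
  "plan": [
    {"linear":[0,-0.02,0.04],"roll":0},
    {"linear":[0,0,0],"roll":0.3},
    {"linear":[0,0.0,0],"roll":0.7},
    {"linear":[0,0.003,0],"roll":1},
    {"linear":[0,0.003,0],"roll":1}
  ]
}}

```text
t: 22.08
tcp_pos: [0.525, -0.0017, 0.1588]
tool_rot: [-0.687, -0.166, 0.167, 0.687]
force: [-3.0, 2.7, 2.2]
finger_gap: 0.148
```

```bash
cat > st.py <<'E'
from h import *
from scipy.spatial.transform import Rotation as R
s=manip.sense();M=R.from_quat(s["tool_rot"]).as_matrix()
print(round(s["t"],2),s["tcp_pos"].round(4),s["q"][5].round(3),"F",s["force"].round(1),"Ftool",(M.T@s["force"]).round(1),"T",s["ft_torque"].round(2),s["finger_gap"].round(3),"ang",np.degrees(np.arctan2(M[1,0],M[0,0])).round(1))
E
python3 st.py
```

```text
Traceback (most recent call last):
  File "st.py", line 4, in <module>
    print(round(s["t"],2),s["tcp_pos"].round(4),s["q"][5].round(3),"F",s["force"].round(1),"Ftool",(M.T@s["force"]).round(1),"T",s["ft_torque"].round(2),s["finger_gap"].round(3),"ang",np.degrees(np.arctan2(M[1,0],M[0,0])).round(1))
                                                                                                                                                         ^^^^^^^^^^^^^^^^^^^^^
AttributeError: 'float' object has no attribute 'round'
```

Call:
{"method": "send_rows", "body": {
  "plan": [
    {"linear":[0,0.003,0],"roll":1},
    {"linear":[0,0.003,0],"roll":1},
    {"linear":[0,0.003,0],"roll":1},
    {"linear":[0,0.003,0],"roll":1},
    {"linear":[0,0.003,0],"roll":1}
  ]
}}

```text
t: 22.7
tcp_pos: [0.5254, -0.0024, 0.1585]
tool_rot: [0.708, -0.017, 0.017, -0.706]
force: [-3.1, -0.5, 3.8]
finger_gap: 0.139
```

```bash
sed -i 's/s\["finger_gap"\].round(3)/round(s["finger_gap"],3)/' st.py; python3 st.py
```

```text
22.7 [ 0.5254 -0.0024  0.1585] -1.738 F [-3.1 -0.5  3.8] Ftool [-3.  -3.8 -0.7] T [0.03 0.8  0.16] 0.139 ang -2.7
```

Call:
{"method": "send_rows", "body": {
  "plan": [
    {"linear":[0,0,0],"roll":1},
    {"linear":[0,0.003,0],"roll":1},
    {"linear":[0,0.003,0],"roll":1},
    {"linear":[0,0.003,0],"roll":1},
    {"linear":[0,0.003,0],"roll":1}
  ]
}}

```text
t: 23.32
tcp_pos: [0.5257, -0.0031, 0.1585]
tool_rot: [0.68, -0.198, 0.199, -0.677]
force: [-4.0, -0.3, 5.2]
finger_gap: 0.144
```

```bash
python3 st.py
```

```text
23.32 [ 0.5257 -0.0031  0.1585] -1.214 F [-4.  -0.3  5.2] Ftool [-3.2 -5.2 -2.5] T [-0.66  1.    0.32] 0.144 ang -32.7
```

Call:
{"method": "send_rows", "body": {
  "plan": [
    {"linear":[0,0.002,0],"roll":1},
    {"linear":[0,0.002,0],"roll":1},
    {"linear":[0,0.002,0],"roll":1},
    {"linear":[0,0.002,0],"roll":1},
    {"linear":[0,0.002,0],"roll":1}
  ]
}}

```text
t: 23.95
tcp_pos: [0.5245, -0.0031, 0.1585]
tool_rot: [0.606, -0.367, 0.367, -0.602]
force: [-5.7, -0.3, 9.8]
finger_gap: 0.142
```

```bash
python3 st.py
```

```text
23.95 [ 0.5245 -0.0031  0.1585] -0.691 F [-5.7 -0.3  9.8] Ftool [-2.3 -9.8 -5.3] T [-0.76  1.92  0.3 ] 0.142 ang -62.6
```

Call:
{"method": "send_rows", "body": {
  "plan": [
    {"linear":[-0.015,-0.05,-0.03],"roll":1},
    {"linear":[0,0,0],"roll":1},
    {"linear":[0,0,0],"roll":1},
    {"linear":[0,0,0],"roll":1},
    {"linear":[0,0,0],"roll":1}
  ]
}}

```text
t: 24.58
tcp_pos: [0.5232, -0.0026, 0.159]
tool_rot: [-0.49, 0.512, -0.511, 0.487]
force: [-2.9, 0.7, 2.4]
finger_gap: 0.14
```

Run:
```python
exec(open("st.py").read())
import cv2
a=manip.snapshot("side")
cv2.imwrite("pics/s6.png",cv2.resize(a[140:240,200:320],None,fx=6,fy=6,interpolation=2))
```

```text
24.57 [ 0.5232 -0.0026  0.159 ] -0.168 F [-2.9  0.7  2.4] Ftool [-0.6 -2.4 -3. ] T [-0.37  1.88  0.31] 0.14 ang -92.6
```

View pics/s6.png

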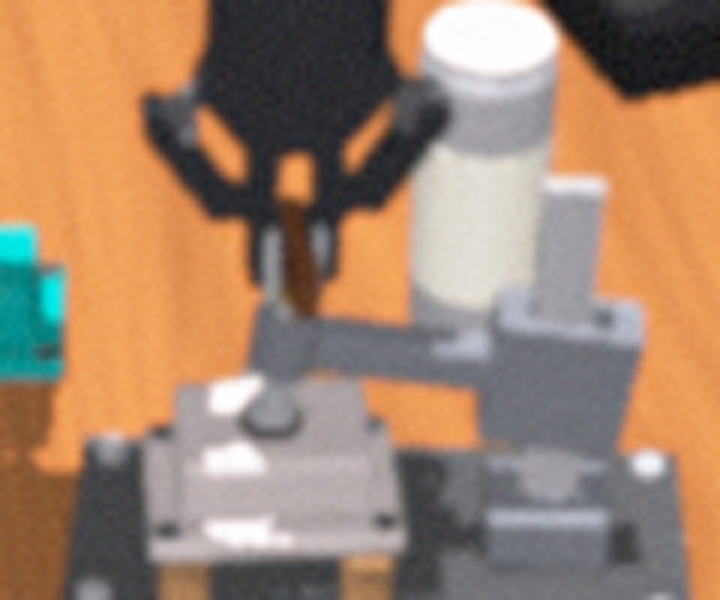

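Call:
{"method": "send_rows", "body": {
  "plan": [
    {"linear":[0,0,-0.02],"roll":1},
    {"linear":[0,0,0],"roll":1},
    {"linear":[0,0,0],"roll":1},
    {"linear":[0,0,0],"roll":1},
    {"linear":[0,0,0],"roll":1}
  ],
  "force": 45
}}

```text
t: 25.25
tcp_pos: [0.5226, -0.0016, 0.1592]
tool_rot: [-0.34, 0.621, -0.62, 0.338]
force: [-3.0, 2.4, 4.9]
finger_gap: 0.142
```

```bash
python3 st.py
```

```text
25.25 [ 0.5226 -0.0016  0.1592] 0.354 F [-3.   2.4  4.9] Ftool [-0.4 -4.9 -3.8] T [0.53 1.87 0.26] 0.142 ang -122.7
```

Call:
{"method": "send_rows", "body": {
  "plan": [
    {"linear":[0,0,0],"roll":1},
    {"linear":[0,0,0],"roll":1},
    {"linear":[0,0,0],"roll":1},
    {"linear":[0,0,0],"roll":1},
    {"linear":[0,0,0],"roll":1}
  ]
}}

```text
t: 25.88
tcp_pos: [0.5225, -0.0012, 0.1592]
tool_rot: [-0.168, 0.688, -0.686, 0.166]
force: [-3.3, 1.5, 4.2]
finger_gap: 0.142
```

```bash
python3 st.py
```

```text
25.88 [ 0.5225 -0.0012  0.1592] 0.878 F [-3.3  1.5  4.2] Ftool [ 2.2 -4.2 -2.9] T [0.95 1.49 0.19] 0.142 ang -152.7
```

Call:
{"method": "send_rows", "body": {
  "plan": [
    {"linear":[0,0,0],"roll":1},
    {"linear":[0,0,0],"roll":1},
    {"linear":[0,0,0],"roll":1},
    {"linear":[0,0,0],"roll":1},
    {"linear":[0,0,0],"roll":0}
  ]
}}

```text
t: 26.5
tcp_pos: [0.5229, -0.0014, 0.1589]
tool_rot: [-0.022, 0.707, -0.707, 0.021]
force: [-3.2, 1.8, 1.7]
finger_gap: 0.144
```

Run:
```python
exec(open("st.py").read())
import cv2
a=manip.snapshot("side")
cv2.imwrite("pics/s7.png",cv2.resize(a[140:240,200:320],None,fx=6,fy=6,interpolation=2))
```

```text
26.5 [ 0.5229 -0.0014  0.1589] 1.293 F [-3.2  1.8  1.7] Ftool [ 3.1 -1.7 -1.9] T [ 0.63  0.97 -0.04] 0.144 ang -176.5
```

View pics/s7.png

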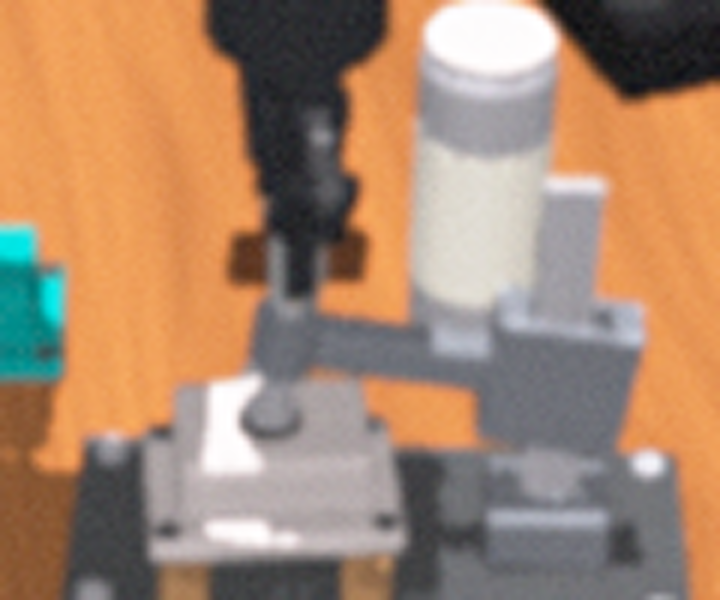

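Call:
{"method": "send_rows", "body": {
  "plan": [
    {"linear":[0,0,0],"roll":1},
    {"linear":[0,0,0],"roll":1},
    {"linear":[0,0,0],"roll":1},
    {"linear":[0,0,0],"roll":1},
    {"linear":[0,0,0],"roll":1}
  ]
}}

```text
t: 27.18
tcp_pos: [0.5236, -0.0019, 0.1591]
tool_rot: [-0.162, -0.688, 0.689, 0.163]
force: [-6.4, 2.6, 3.5]
finger_gap: 0.139
```

```bash
python3 st.py
```

```text
27.18 [ 0.5236 -0.0019  0.1591] 1.819 F [-6.4  2.6  3.5] Ftool [ 6.9 -3.5  0.6] T [0.4  1.73 0.27] 0.139 ang 153.4
```

Call:
{"method": "send_rows", "body": {
  "plan": [
    {"linear":[0,0,0],"roll":0},
    {"linear":[0,0,0],"roll":0},
    {"linear":[0,0,0],"roll":0},
    {"linear":[0,0,0],"roll":0},
    {"linear":[0,0,0],"roll":0}
  ]
}}

```text
t: 27.8
tcp_pos: [0.523, -0.0017, 0.1591]
tool_rot: [-0.161, -0.688, 0.689, 0.162]
force: [-4.0, 2.2, 3.5]
finger_gap: 0.139
```

```bash
python3 st.py
```

```text
27.8 [ 0.523  -0.0017  0.1591] 1.816 F [-4.   2.2  3.5] Ftool [ 4.6 -3.5 -0.1] T [0.17 1.22 0.05] 0.139 ang 153.6
```

Call:
{"method": "send_rows", "body": {
  "plan": [
    {"linear":[0,0,0],"roll":0},
    {"linear":[0,0,0],"roll":0},
    {"linear":[0,0,0],"roll":0},
    {"linear":[0,0,0],"roll":0},
    {"linear":[0,0,0],"roll":0}
  ],
  "claw": 45
}}

```text
t: 28.42
tcp_pos: [0.5242, -0.0018, 0.1591]
tool_rot: [-0.163, -0.688, 0.688, 0.162]
force: [0.1, 0.3, 0.1]
finger_gap: 0.523
```

Call:
{"method": "send_rows", "body": {
  "plan": [
    {"linear":[0,-0.5,0],"roll":0},
    {"linear":[0,-0.7,0],"roll":0},
    {"linear":[0,-0.7,0],"roll":0},
    {"linear":[0,-0.7,0],"roll":0},
    {"linear":[0,-0.7,0],"roll":0}
  ]
}}

```text
t: 29.05
tcp_pos: [0.5241, -0.0017, 0.2599]
tool_rot: [-0.163, -0.688, 0.688, 0.162]
force: [0.7, 0.5, 0.2]
finger_gap: 0.534
```

Run:
```python
exec(open("st.py").read())
import cv2
a=manip.snapshot("side")
cv2.imwrite("pics/s8.png",cv2.resize(a[140:240,200:320],None,fx=6,fy=6,interpolation=2))
```

```text
29.05 [ 0.5241 -0.0017  0.2599] 1.818 F [0.7 0.5 0.2] Ftool [-0.4 -0.2 -0.7] T [ 0.02  0.   -0.01] 0.534 ang 153.4
```

View pics/s8.png

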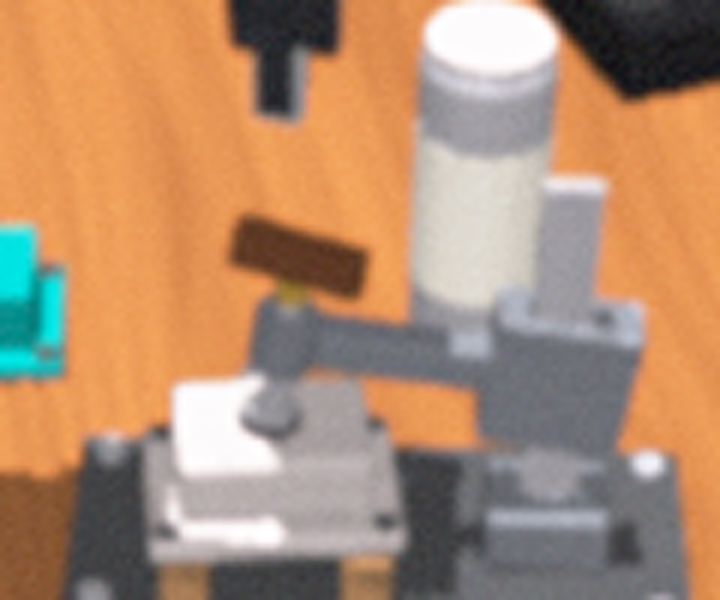

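Run:
```python
exec(open("st.py").read())
print(manip.sign_off())
```

```text
29.1 [ 0.5258 -0.0019  0.2627] 1.818 F [ 1.5 -1.1  2.3] Ftool [-1.9 -2.3  0.3] T [ 0.08 -0.03 -0.02] 0.526 ang 153.4
the job is handed in; nothing more can be done
None
```

The cover is clamped and the job is handed in at 29 s. I could not measure the final foot force directly, so it rests on an estimate.

- **Pushing the jaw down:** I pressed near press_spot with shut fingers in small steps. It slid at about 1–2 N and met the cover with the TCP about 0.142 m above the bench. It tilted at about 12 N and wedged about 6 mm further down. The push peaked at 17.7 N, below the 25 N limit.
- **Turning the screw:** I gripped the handle and turned it 252° clockwise in one go, a little over two thirds of a turn. While turning, the torque was mostly 0.2–0.3 N m, against 0.05 N m unloaded. Then I opened the fingers and lifted 100 mm clear.

**Last checks:**
- **Picture:** The last side picture shows the jaw still tilted by roughly 0.1 rad, the handle turned and the cover where it was. The fingers are clear of everything.
- **Foot force:** The stiffness figures given and the angle turned put it at about 31–59 N, inside the 25–80 N needed. The turning torque fits that, but it varied with angle and one reading, just after a pause, was near zero. I think that comes from gripping a tilted handle.
- **Not checked:** I took no last top picture to confirm the spray can, spanner and tin. The arm felt no contact near them.
- **Disagreement:** My first fit took the base plate as centred on the stand frame, and the clamp points missed by up to about 9 mm. Fitting a plate offset of about 9 mm removed this, and the handle position found later agreed with it.

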